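Seat a wood block in a jig and swing its two keeper arms over it

ROBOT

A 7-joint arm with a two-finger parallel gripper is mounted at the origin on a cart in front of the work surface, level with it; the furniture and walls round the work are solid. World frame = base frame: x ahead of the robot, y to its left, z up, the work surface at z = 0. Lengths are in m, angles in rad, forces in N, time in s.
With the tool pointing down it reaches from about 0.4 to 0.85 m from the base axis. Payload 4.5 kg.
Tool frame: the origin (TCP) lies at the very end of the fingers, on their centre line; the grasp point (between the pads) lies 19 mm behind it; z points along the fingers, y is the line along which they close (so a half turn about z gives the same grasp; the last joint's range is limited). The gripper opens to 88 mm and grips with 3 to 60 N. Pads are 18 mm wide; open, the fingers measure 123 mm over their backs; the gripper's body (75 mm by 187 mm) begins 45 mm behind the grasp point.
Start: joints at [-1.252, 0.689, -0.195, 1.565, 0.157, 0.902, -0.215], TCP at [0.176, 0.6, 0.239] pointing down, gripper open.
Joint ranges: [-3.01, 3.01], [-0.46, 2.08], [-1.47, 1.51], [0.13, 2.56], [-1, 4.14], [0.04, 2.09], [-2.66, 2.66]. Speed limits (rad/s): [2.57, 2.57, 3.14, 3.14, 3.14, 3.14, 3.14].

INTERFACE

Orientations are given as a unit quaternion [x, y, z, w].
In Python, from plant import r, eyes, nets gives the robot as it stands.
- The arm moves only by the shell command python3 -m pendant 'ROWS' [FORCE]. ROWS is JSON, a list of rows, each an object of numbers: "claw": the opening, from 0 (shut) to 1 (fully open); "dx", "dy", "dz": the shift along the world's x, y, z in mm; "twist": the turn about the world's z in rad. In form: [{"claw": .., "dx": .., "dy": .., "dz": .., "twist": ..}, ...]. A call has 1 to 8 rows; each row is the pose to reach, as a shift and turn from the pose commanded when the call began; what a row does not reach only later rows make up. A row lasts 1/10 s, in which the tool goes at most 50 mm and 8.59 degrees, less where a joint would pass 70% of its speed; a pose out of reach is approached as far as the arm can. A call with a gripper value outside its range is refused whole. The fingers move at their own pace and stop on an object; FORCE is the grip in N (left out, the last holds). Time passes only in rows, so rows that repeat a pose let the fingers close. It gives the time, the measured TCP pose, the force, the opening and the grip force at its end, in the units of the state.
- r.get_state(): the state, without advancing time (a new reading comes with each control period).
- eyes.snapshot(name): name is "scene" or "top"; returns (picture, depth): 480x640x3 uint8, blue, green, red; 480x640 float32, m along the optical axis (not along the pixel's ray), 0 where there is no reading.
- eyes.camera_info(name): a dict with "K" (3x3 intrinsics, pixels), "world_to_cam" (4x4, takes a point from world to camera coordinates). Camera axes: x right, y down, z forward; pixel columns grow to the right and rows downward; lengths in m; the calibration is good to about 2 mm. A picture is of the moment at which its call begins. camera_info takes no time and is no camera call.
- r.finish_job(): hands the job in; it is judged then, once.
Trained networks look in the newest picture that a camera, given by its name, has taken for a name from the list of things; names that differ only in an ending like _2 or _b are one class to them, and where a whole thing is asked for, a point or a joint stands for the part that bears it (a point fixed in the world has none). Each returns a list of dicts, best first, with "confidence" (0 to 1); they miss things now and then, are a little off and sometimes report something else, mostly with a low value. They report only what shows in the picture. A call takes as long as a camera call.
- nets.spot_in(camera, query): "box" ([left, top, width, height] as shares, 0 to 1, of the picture: columns of its width, rows of its height, round what is visible of it).
- nets.place_of(camera, query): "position" ([column, row] as shares, 0 to 1, of the picture: columns of its width, rows of its height: a listed point, or the origin of a listed thing).
The state is a dict: "clock": time; "q": joint angles; "qd": joint speeds; "joint_torque": joint torques, N m; "tool_pos": TCP position; "eef_rot": TCP orientation; "contact_force": force on the tool from outside, world axes, zero at the start; "moment": the same for the moment, N m; "opening": opening from 0.0 (shut) to 1.0 (fully open); "finger_force": force on a finger pad.
Only numpy, scipy, OpenCV 4.12 (cv2) and the standard library are available. Lean on these libraries where they do the work, as an engineer would, in place of code of your own. Each camera call takes 0.05 s, during which the arm holds its last target. There are 200 camera calls.

TASK

Lay the wood block ready for drilling in the plywood jig: with a fingertip, push the block along its channel until it is fully home against the end stop. Then push the two metal keeper arms round their pivots until each lies straight across the block against its stop pin. Nothing is to be picked up: leave the block flat in its channel, and do not disturb the other things on the bench or the small offcut lying on the jig.

Things in the scene. Friction and masses are not known exactly. Their poses are not given: they have to be found in the camera images.
- jig: Fixed plywood board 250 x 180 x 18 mm. Origin on the bench surface under it, z up; it spans x -115 to 135, y -90 to 90 mm. A channel runs along jig x on its top (z 18 mm) between two wooden rails, 10 mm high, 12 mm wide, inner faces at y +-24.5 mm, x -80 to 105 mm; open at the -x end. Keeper arms stand on posts either side, each with an 8 mm steel stop pin, top at z 66 mm.
- block: Work block: plain wood 120 x 45 x 30 mm, loose, about 0.12 kg, flat in the channel, length (its own y) along jig x, top at z 48 mm. Origin: centre of underside. Starts 40 to 60 mm short of the end stop. Fully home: origin at x 45 mm and near end at x -15 mm in the jig frame.
- left_arm (a joint): Angle (rad) of the keeper arm at the jig's +y side: aluminium bar 14 wide, 16 high, 70 mm from pivot to tip, underside z 51, top z 67 mm (3 mm above the block). 0 = across the channel, pointing to jig -y, against its pin; grows as it opens clockwise seen from above; 1.57 points to jig -x; limit 2.0. Close it by pushing counter-clockwise; 1 to 2 N near the tip turns it, and it stays where left.
- right_arm (a joint): Angle (rad) of the keeper arm at the jig's -y side, an equal bar. 0 = across the channel, pointing to jig +y, against its pin; grows as it opens clockwise seen from above; 1.57 points to jig +x; limit 2.0. Close it by pushing counter-clockwise, with the same light push.
- end_stop (a point): Centre of the end stop's face towards the block, (105, 0, 31) mm in the jig frame: a wooden bar across the channel's +x end, 73 mm wide, 20 mm thick, top at z 44 mm.
- left_arm_pivot (a point): Point on the left arm's vertical pivot axis at the arm's mid height: (10, 62, 59) mm in the jig frame. Its stop pin stands at (21.5, 43) mm.
- right_arm_pivot (a point): Point on the right arm's vertical pivot axis at the arm's mid height: (60, -62, 59) mm in the jig frame. Its stop pin stands at (48.5, -43) mm.
- left_arm_tip (a point): End of the left arm at mid height, 70 mm from its pivot.
- right_arm_tip (a point): End of the right arm at mid height, 70 mm from its pivot.
- small_offcut: Bystander: smaller wood offcut 40 x 90 x 25 mm lying loose on the jig board outside the channel, at its near right corner. Origin: centre of underside.
- wrench: Bystander: steel combination wrench 161 mm long, 6 mm thick, on the bench at the right of the jig.
- tape_measure: Bystander: yellow tape measure 35 x 70 x 64 mm on the bench left of and behind the jig.
- pencil: Bystander: pencil 167 mm long on the bench behind the jig.
- screwdriver_red: Bystander: screwdriver with red handle, 190 mm long, on the bench to the left.
- sanding_block: Bystander: sanding block 66 x 100 x 24 mm at the back.

How it is judged:
On the way:
1. the block is fully home against the end stop while both arms still stand open (x of block in the frame of jig above 0.0422 m and z of block in the frame of jig below 0.021 m and angle between the y axis of block and the x axis of jig, either way round below 0.08 rad and value of joint each of left_arm, right_arm above 0.7 rad), for 0.2 s.
At the end, for the whole second after the job is handed in: The block lies flat in the channel within about 3 mm of the end stop, at rest, and both arms lie across it within 0.10 rad (6 degrees) of their stop pins (x of block in the frame of jig above 0.0422 m and z of block in the frame of jig below 0.021 m and angle between the y axis of block and the x axis of jig, either way round below 0.08 rad and value of joint each of left_arm, right_arm below 0.1 rad and linear speed of block below 0.01 m/s and velocity of joint each of left_arm, right_arm below 0.05 rad/s); the robot touches nothing.
It fails at once if the block is lifted or tipped out of its channel (z of block in the frame of jig above 0.026 m or angle between block's own z axis and vertical above 0.2 rad).
It fails at once if a bystander is moved more than 15 mm (distance of any of small_offcut, wrench, tape_measure, pencil, screwdriver_red, sanding_block from where it was at the start of the episode above 0.015 m).
It also fails if it takes over 62 s, if anything falls off the work surface, if the arm or the gripper's body presses on something with over 40 N, if the wrist force passes 120 N, or if a joint passes its speed limit or range.

## Working session

There is one attempt and no reset: what is moved stays moved. The work goes in short steps, Python scripts to look and compute and a shell command to move; the robot and the scene stay as the last step left them, time stands still between calls to the robot, and variables do not carry over. Pictures are saved under pics/ and viewed, at most 10 in all, crops included, and the job is handed in when it is done.

```bash
mkdir -p pics
cat > h.py <<'E'
import numpy as np,cv2
from plant import r,eyes,nets
def look(cam,fn=None):
    p,d=eyes.snapshot(cam)
    if fn: cv2.imwrite('pics/'+fn,p)
    return p,d
def ray(cam,u,v,z):
    c=eyes.camera_info(cam);K=np.array(c["K"]);T=np.linalg.inv(np.array(c["world_to_cam"]))
    d=T[:3,:3]@np.linalg.solve(K,[u,v,1]);o=T[:3,3]
    return o+d*(z-o[2])/d[2]
def proj(cam,P):
    c=eyes.camera_info(cam);q=np.array(c["world_to_cam"])@np.append(P,1);q=np.array(c["K"])@q[:3];return q[:2]/q[2]
E
python3 - <<'E'
from h import *
for c in("top","scene"):
    look(c,c+'0.png')
    for n,z in(("jig",0),("block",.018),("end_stop",.031),("left_arm_pivot",.059),("right_arm_pivot",.059),("left_arm_tip",.059),("right_arm_tip",.059),("small_offcut",.018)):
        for o in nets.place_of(c,n)[:1]:
            u,v=o["position"][0]*640,o["position"][1]*480
            print(c,n,round(o["confidence"],2),round(u),round(v),ray(c,u,v,z).round(4))
s=r.get_state();print(s["clock"],s["tool_pos"],s["eef_rot"],s["opening"])
E
```

```text
top jig 0.34 365 289 [ 0.5011 -0.1693  0.    ]
top block 0.59 367 287 [ 0.5057 -0.1716  0.018 ]
top end_stop 0.79 369 242 [ 0.6085 -0.174   0.031 ]
top left_arm_pivot 0.62 342 285 [ 0.5107 -0.1098  0.059 ]
top right_arm_pivot 0.81 397 268 [ 0.5496 -0.2344  0.059 ]
top left_arm_tip 0.67 328 312 [ 0.4505 -0.0789  0.059 ]
top right_arm_tip 0.83 393 233 [ 0.6274 -0.2271  0.059 ]
top small_offcut 0.73 390 317 [ 0.4372 -0.2241  0.018 ]
scene jig 0.65 323 318 [ 0.509  -0.1647  0.    ]
scene block 0.55 325 312 [ 0.5107 -0.1685  0.018 ]
scene end_stop 0.95 364 289 [ 0.6066 -0.1698  0.031 ]
scene left_arm_pivot 0.57 310 277 [ 0.5191 -0.1029  0.059 ]
scene right_arm_pivot 0.84 365 309 [ 0.5565 -0.2343  0.059 ]
scene left_arm_tip 0.76 275 285 [ 0.4477 -0.0842  0.059 ]
scene right_arm_tip 0.75 388 294 [ 0.6197 -0.2272  0.059 ]
scene small_offcut 0.86 308 348 [ 0.4349 -0.2237  0.018 ]
0.9 [0.17561995 0.59986854 0.23874448] [1.41923369e-01 9.89877645e-01 7.18242209e-05 1.08438443e-05] 0.998896718189409
```

View pics/top0.png

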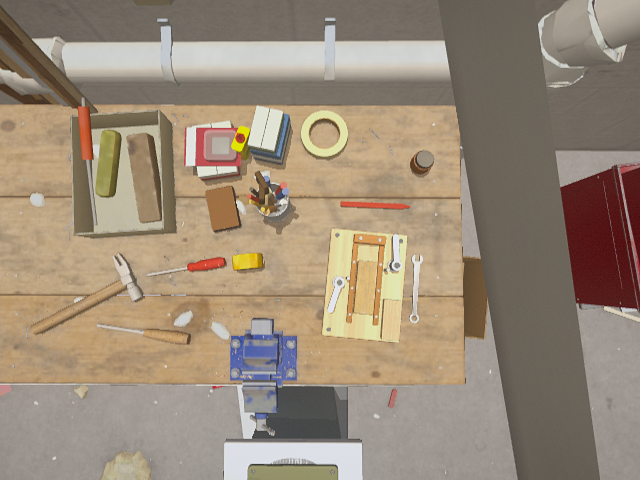

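View pics/scene0.png

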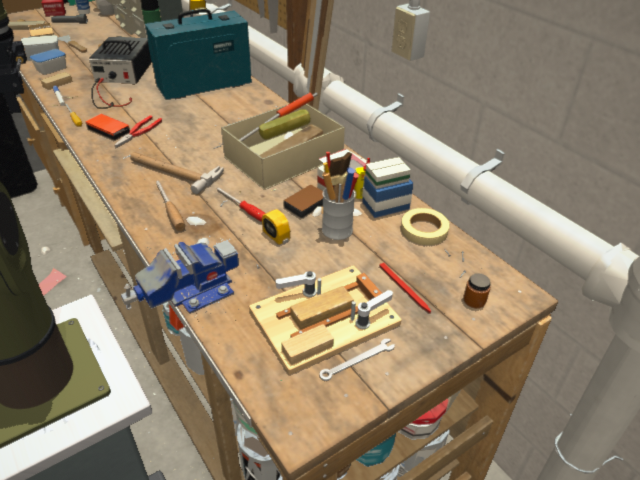

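Top view: jig around (365,287), block in the channel around (367,287), left arm pointing down-left, right arm pointing up, offcut at the near right corner (392,320), vise to the left. I'll fit the jig pose next and check it with an overlay.

```bash
cat >> h.py <<'E'
def J(p,x,y,z): # jig mm -> world m
    c,s=np.cos(p[2]),np.sin(p[2]); return np.array([p[0]+(c*x-s*y)/1e3,p[1]+(s*x+c*y)/1e3,z/1e3])
def overlay(cam,im,p,box,S,fn,segs):
    x0,y0,x1,y1=box
    o=cv2.resize(im[y0:y1,x0:x1],None,fx=S,fy=S,interpolation=cv2.INTER_CUBIC)
    for a,b,col in segs:
        q=[tuple(int(round(t)) for t in (proj(cam,J(p,*k))-[x0-.5,y0-.5])*S) for k in(a,b)]
        cv2.line(o,q[0],q[1],col,1)
    cv2.imwrite('pics/'+fn,o)
def rect(xa,xb,ya,yb,z,col):
    c=[(xa,ya,z),(xb,ya,z),(xb,yb,z),(xa,yb,z)];return [(c[i],c[(i+1)%4],col) for i in range(4)]
E
python3 - <<'E'
from h import *
from scipy.optimize import least_squares
im,d=look("top"); im2,d2=look("scene")
obs=[]
for c in("top","scene"):
    for n,P in(("jig",(0,0,0)),("end_stop",(105,0,31)),("left_arm_pivot",(10,62,59)),("right_arm_pivot",(60,-62,59))):
        o=nets.place_of(c,n)[0];obs.append((c,P,np.array(o["position"])*[640,480]))
for P,uv in(((135,90,18),(333,229)),((135,-90,18),(408,236)),((-115,90,18),(322,334)),((-115,-90,18),(400,341))): obs.append(("top",P,np.array(uv)))
f=lambda p:np.concatenate([proj(c,J(p,*P))-uv for c,P,uv in obs])
s=least_squares(f,[.503,-.162,-.09],loss='soft_l1',x_scale=[.01,.01,.1]);p=s.x;print(p,f(p).reshape(-1,2).round(1).tolist())
np.save('p.npy',p)
# blob of board via depth heights
c=eyes.camera_info("top");print(c["world_to_cam"],c["K"])
segs=rect(-115,135,-90,90,18,(0,0,255))+rect(-80,105,-24.5,24.5,28,(255,0,0))+rect(105,125,-36.5,36.5,44,(0,255,0))
for x,y in((10,62),(60,-62)): segs+=rect(x-3,x+3,y-3,y+3,67,(255,0,255))
overlay("top",im,p,(310,220,420,350),4.6,"ov1.png",segs)
overlay("scene",im2,p,(240,255,410,375),4.6,"ov2.png",segs)
E
```

```text
[ 0.50137859 -0.16852943 -0.09732593] [[-2.5, 2.2], [-1.9, -0.1], [1.3, -1.9], [-0.2, -1.8], [-4.2, 0.6], [0.9, -20.3], [0.4, 0.1], [-1.4, 1.5], [-0.1, -1.6], [1.4, -0.9], [0.3, 0.9], [0.3, 1.9]]
[[ 0.00362433 -0.99998959 -0.00277246 -0.0512511 ]
 [-0.99649492 -0.00337993 -0.08358496  0.61824504]
 [ 0.08357472  0.00306569 -0.9964968   1.05679383]
 [ 0.          0.          0.          1.        ]] [[465.62009846   0.         314.54125491]
 [  0.         465.62009846 238.13781012]
 [  0.           0.           1.        ]]
```

View pics/ov1.png

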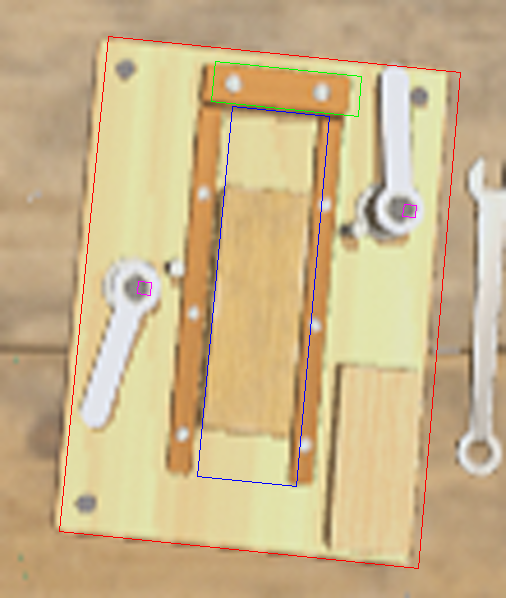

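View pics/ov2.png

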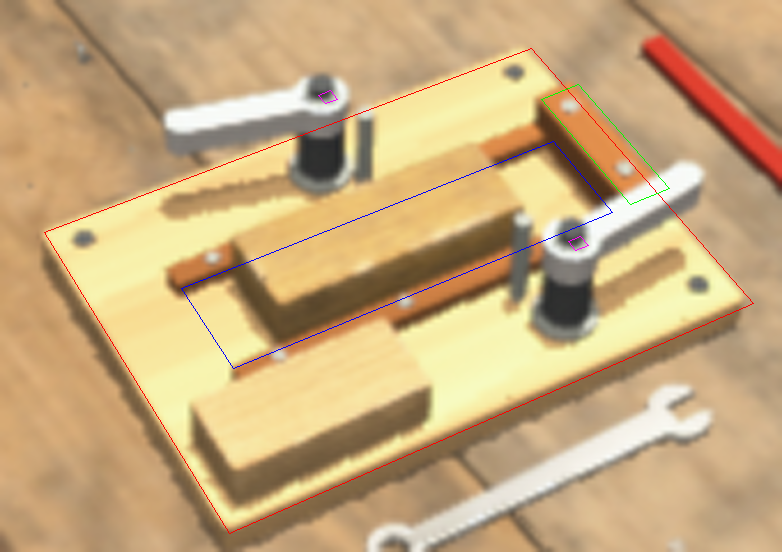

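Top overlay: the fitted outline sits a pixel or two to the right of the board. I'll refit with corners clicked in the crops.

Run:
```python
from h import *
from scipy.optimize import least_squares
T=[((135,90,18),(105,37)),((135,-90,18),(449,72)),((-115,90,18),(58,531)),((-115,-90,18),(413,566)),((125,36.5,44),(206,64)),((125,-36.5,44),(352,78)),((105,-36.5,44),(348,115)),((-80,36.5,28),(168,470)),((-80,-36.5,28),(312,484)),((10,62,67),(136,286)),((60,-62,67),(402,209))]
S=[((135,90,18),(530,50)),((135,-90,18),(752,303)),((-115,90,18),(44,234)),((-115,-90,18),(230,532)),((125,36.5,44),(575,85)),((105,36.5,44),(540,98)),((125,-36.5,44),(662,187)),((-80,36.5,28),(170,268))]
obs=[("top",P,np.array(k)/4.6+[309.5,219.5]) for P,k in T]+[("scene",P,np.array(k)/4.6+[239.5,254.5]) for P,k in S]
for cams in(("top",),("scene",),("top","scene")):
    o=[x for x in obs if x[0] in cams]
    f=lambda p:np.concatenate([proj(c,J(p,*P))-uv for c,P,uv in o])
    s=least_squares(f,[.503,-.162,-.09],loss='soft_l1',x_scale=[.01,.01,.1]);p=s.x;print(cams,p,f(p).reshape(-1,2).round(1).tolist())
np.save('p.npy',p)
def inv(w):
    c,s=np.cos(p[2]),np.sin(p[2]);a,b=(w[:2]-p[:2])*1e3;return np.round([c*a+s*b,-s*a+c*b],1)
C=lambda k:np.array(k)/4.6+[309.5,219.5]
for n,k,z in(("blk far L",(220,187),.048),("blk far R",(309,193),.048),("near L",(202,428),.048),("near R",(290,436),.048),("Ltip",(95,425),.067),("Rtip",(396,68),.067),("off farL",(340,366),.043),("off farR",(417,371),.043),("offnearL",(330,549),.043)):
    w=ray("top",*C(k),z);print(n,w.round(4),inv(w))
for x,y in((-35,0),(-115,0),(105,0)):print(J(p,x,y,0))
```

```text
('top',) [ 0.50170984 -0.1652019  -0.09149267] [[-1.2, -0.1], [0.6, -0.5], [-1.0, 0.1], [-0.1, 0.0], [0.1, -0.6], [0.2, -0.7], [0.3, -0.0], [-0.1, 0.7], [0.5, 0.7], [0.2, 0.4], [-0.1, -0.0]]
('scene',) [ 0.50109543 -0.1682687  -0.09470986] [[-0.0, -0.6], [0.1, -0.3], [-0.3, -0.3], [-0.2, 0.3], [0.4, -0.2], [-0.2, 0.1], [1.3, 0.1], [-0.5, 0.4]]
('top', 'scene') [ 0.5016744  -0.16645759 -0.09352308] [[-0.5, -0.1], [1.2, -0.4], [-0.5, -0.0], [0.3, 0.1], [0.8, -0.6], [0.9, -0.6], [1.0, 0.0], [0.4, 0.6], [0.9, 0.7], [0.8, 0.4], [0.5, 0.1], [-0.4, -1.2], [-0.3, -1.0], [-0.5, -0.9], [-0.4, -0.5], [0.0, -0.9], [-0.5, -0.5], [0.9, -0.6], [-0.7, -0.3]]
blk far L [ 0.5668 -0.1464  0.048 ] [63.  26.1]
blk far R [ 0.564  -0.1902  0.048 ] [ 64.3 -17.8]
near L [ 0.4491 -0.1371  0.048 ] [-55.1  24.3]
near R [ 0.4454 -0.18    0.048 ] [-54.8 -18.8]
Ltip [ 0.4518 -0.0843  0.067 ] [-57.4  77.2]
Rtip [ 0.6242 -0.2305  0.067 ] [128.  -52.3]
off farL [ 0.4792 -0.2054  0.043 ] [-18.7 -40.9]
off farR [ 0.4769 -0.2433  0.043 ] [-17.5 -78.8]
offnearL [ 0.3905 -0.1998  0.043 ] [-107.6  -43.6]
[ 0.46682736 -0.16318905  0.        ]
[ 0.38717696 -0.15571811  0.        ]
[ 0.60621554 -0.1762632   0.        ]
```

```bash
python3 -m pendant '[{"claw":0,"dx":40,"dy":-30,"dz":20,"twist":0.05},{"claw":0,"dx":80,"dy":-60,"dz":20,"twist":0.1},{"claw":0,"dx":120,"dy":-100,"dz":20,"twist":0.15},{"claw":0,"dx":155,"dy":-135,"dz":20,"twist":0.19},{"claw":0,"dx":190,"dy":-170,"dz":20,"twist":0.19},{"claw":0,"dx":220,"dy":-210,"dz":20,"twist":0.19},{"claw":0,"dx":250,"dy":-250,"dz":20,"twist":0.19},{"claw":0,"dx":270,"dy":-290,"dz":20,"twist":0.19}]' 10
python3 - <<'E'
from h import *
im,d=look("top");c=eyes.camera_info("top");K=np.array(c["K"]);T=np.linalg.inv(c["world_to_cam"])
v,u=np.mgrid[0:480,0:640];X=np.stack([(u-K[0,2])/K[0,0]*d,(v-K[1,2])/K[1,1]*d,d,np.ones_like(d)],-1)@T.T
for n,(a,b,e,f) in dict(vise=(228,316,300,410),tape=(230,250,265,272),cup=(248,170,292,220),board=(322,230,405,340)).items():
    z=X[b:f,a:e];m=d[b:f,a:e]>0;print(n,np.percentile(z[m][:,2],[50,95,99.5]).round(3),z[m][z[m][:,2]>.03][:,:2].min(0).round(3),z[m][z[m][:,2]>.03][:,:2].max(0).round(3))
E
```

```text
clock: 2.2
tool_pos: [0.4457, 0.3117, 0.2589]
eef_rot: [0.048, 0.999, 0.001, 0.001]
contact_force: [1.3, 0.9, 0.1]
opening: 0.298
finger_force: 0.0
vise [0.012 0.088 0.091] [0.236 0.024] [0.435 0.112]
tape [0.049 0.063 0.066] [0.544 0.074] [0.583 0.14 ]
cup [0.04  0.192 0.199] [0.653 0.004] [0.74  0.086]
board [0.019 0.063 0.07 ] [ 0.39  -0.245] [ 0.628 -0.077]
```

```bash
python3 -m pendant '[{"claw":0,"dx":-3,"dy":-50},{"claw":0,"dx":-6,"dy":-100},{"claw":0,"dx":-9,"dy":-150},{"claw":0,"dx":-12,"dy":-200},{"claw":0,"dx":-15,"dy":-250},{"claw":0,"dx":-18,"dy":-300},{"claw":0,"dx":-20,"dy":-350},{"claw":0,"dx":-20,"dy":-400}]'
python3 -m pendant '[{"claw":0,"dx":0,"dy":-40,"dz":-20},{"claw":0,"dx":0,"dy":-69,"dz":-50},{"claw":0,"dx":0,"dy":-69,"dz":-90},{"claw":0,"dx":0,"dy":-69,"dz":-130},{"claw":0,"dx":0,"dy":-69,"dz":-170},{"claw":0,"dx":0,"dy":-69,"dz":-200},{"claw":0,"dx":0,"dy":-69,"dz":-225},{"claw":0,"dx":0,"dy":-69,"dz":-225}]'
python3 - <<'E'
from h import *
look("scene"); im,_=look("scene"); cv2.imwrite('pics/s2.png',cv2.resize(im[225:395,200:430],None,fx=3.4,fy=3.4))
E
```

```text
validation failed for argument at $[0]...
validation failed for argument at $[0]...
```

View pics/s2.png

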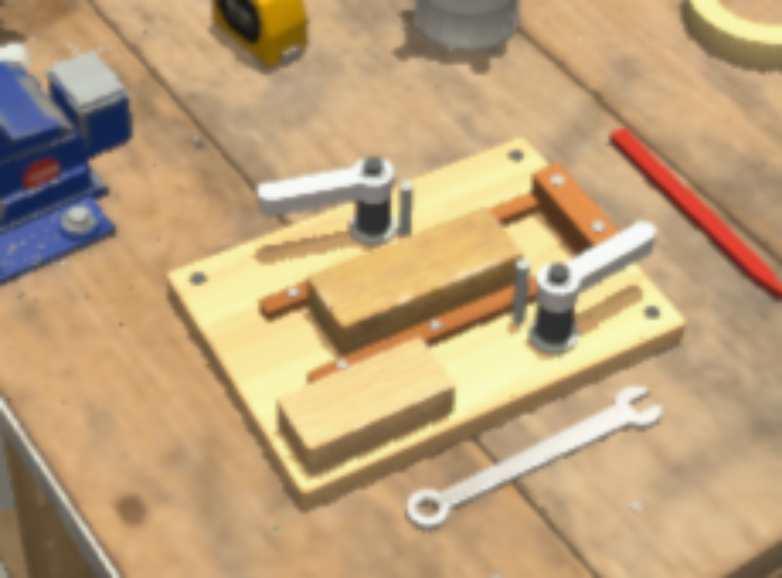

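The moves were refused because every key is required in each row, so the scene is unchanged: arms open, block in the channel. I'll resend with all keys.

```bash
python3 -m pendant '[{"claw":0,"dx":-3,"dy":-50,"dz":0,"twist":0},{"claw":0,"dx":-6,"dy":-100,"dz":0,"twist":0},{"claw":0,"dx":-9,"dy":-150,"dz":0,"twist":0},{"claw":0,"dx":-12,"dy":-200,"dz":0,"twist":0},{"claw":0,"dx":-15,"dy":-250,"dz":0,"twist":0},{"claw":0,"dx":-18,"dy":-300,"dz":0,"twist":0},{"claw":0,"dx":-20,"dy":-350,"dz":0,"twist":0},{"claw":0,"dx":-20,"dy":-400,"dz":0,"twist":0}]' && 
python3 -m pendant '[{"claw":0,"dx":0,"dy":-40,"dz":-20,"twist":0},{"claw":0,"dx":0,"dy":-69,"dz":-50,"twist":0},{"claw":0,"dx":0,"dy":-69,"dz":-90,"twist":0},{"claw":0,"dx":0,"dy":-69,"dz":-120,"twist":0},{"claw":0,"dx":0,"dy":-69,"dz":-150,"twist":0},{"claw":0,"dx":0,"dy":-69,"dz":-180,"twist":0},{"claw":0,"dx":0,"dy":-69,"dz":-180,"twist":0}]'
python3 - <<'E'
from h import *
im,_=look("scene"); cv2.imwrite('pics/s3.png',cv2.resize(im[225:395,200:430],None,fx=3.4,fy=3.4))
E
```

```text
clock: 3.15
tool_pos: [0.424, -0.0865, 0.2591]
eef_rot: [0.046, 0.999, 0.0, 0.001]
contact_force: [1.0, -1.0, -0.1]
opening: 0.006
finger_force: 0.0
clock: 3.85
tool_pos: [0.4233, -0.1531, 0.0762]
eef_rot: [0.046, 0.999, 0.001, -0.002]
contact_force: [-1.4, -0.7, 0.4]
opening: 0.006
finger_force: 0.0
```

View pics/s3.png

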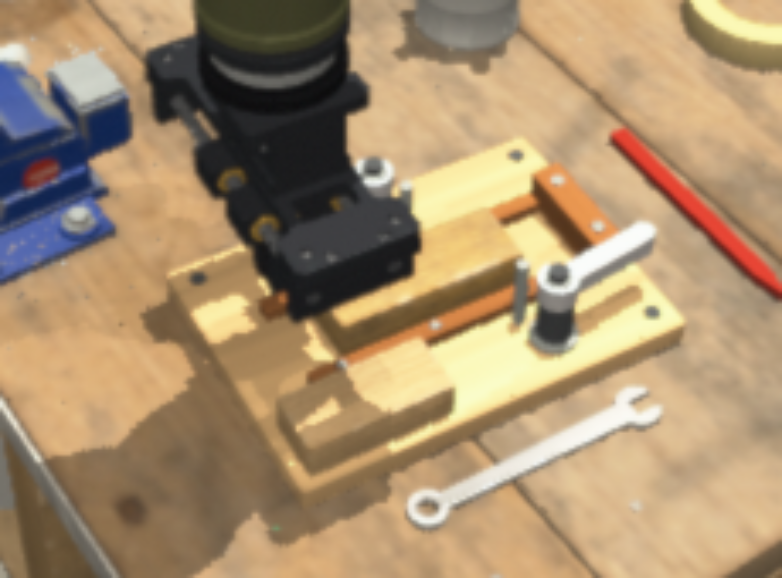

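```bash
python3 -m pendant '[{"claw":0,"dx":0,"dy":0,"dz":-15,"twist":0},{"claw":0,"dx":0,"dy":0,"dz":-30,"twist":0},{"claw":0,"dx":0,"dy":0,"dz":-45,"twist":0},{"claw":0,"dx":0,"dy":0,"dz":-45,"twist":0},{"claw":0,"dx":0,"dy":0,"dz":-45,"twist":0}]'
```

```text
clock: 4.4
tool_pos: [0.4248, -0.1551, 0.035]
eef_rot: [0.047, 0.999, 0.0, 0.001]
contact_force: [0.4, 0.3, 0.6]
opening: 0.002
finger_force: 0.0
```

```bash
python3 -m pendant '[{"claw":0,"dx":6,"dy":-4,"dz":0,"twist":0},{"claw":0,"dx":12,"dy":-5,"dz":0,"twist":0},{"claw":0,"dx":18,"dy":-6,"dz":0,"twist":0},{"claw":0,"dx":24,"dy":-6,"dz":0,"twist":0},{"claw":0,"dx":30,"dy":-7,"dz":0,"twist":0},{"claw":0,"dx":36,"dy":-7,"dz":0,"twist":0},{"claw":0,"dx":42,"dy":-8,"dz":0,"twist":0},{"claw":0,"dx":42,"dy":-8,"dz":0,"twist":0}]'
```

```text
clock: 5.2
tool_pos: [0.4674, -0.1634, 0.0337]
eef_rot: [0.047, 0.999, 0.0, 0.001]
contact_force: [0.2, 0.2, -0.0]
opening: 0.001
finger_force: 0.0
```

```bash
python3 -m pendant '[{"claw":0,"dx":3,"dy":0,"dz":0,"twist":0},{"claw":0,"dx":6,"dy":-1,"dz":0,"twist":0},{"claw":0,"dx":8,"dy":-1,"dz":0,"twist":0},{"claw":0,"dx":8,"dy":-1,"dz":0,"twist":0}]'
```

```text
clock: 5.6
tool_pos: [0.4744, -0.1644, 0.0337]
eef_rot: [0.047, 0.999, 0.0, 0.0]
contact_force: [0.1, -1.1, -0.4]
opening: 0.004
finger_force: 0.0
```

```bash
python3 -m pendant '[{"claw":0,"dx":2,"dy":0,"dz":0,"twist":0},{"claw":0,"dx":4,"dy":0,"dz":0,"twist":0},{"claw":0,"dx":4,"dy":0,"dz":0,"twist":0}]';python3 -m pendant '[{"claw":0,"dx":1,"dy":0,"dz":0,"twist":0},{"claw":0,"dx":2,"dy":0,"dz":0,"twist":0},{"claw":0,"dx":2,"dy":0,"dz":0,"twist":0}]'
python3 - <<'E'
from h import *
im,_=look("scene"); cv2.imwrite('pics/s4.png',cv2.resize(im[225:395,200:430],None,fx=3.4,fy=3.4))
E
```

```text
clock: 5.9
tool_pos: [0.4762, -0.1644, 0.0336]
eef_rot: [0.047, 0.999, -0.0, -0.002]
contact_force: [-3.8, 0.2, 2.9]
opening: 0.003
finger_force: 2.0
clock: 6.2
tool_pos: [0.4762, -0.1644, 0.0336]
eef_rot: [0.048, 0.999, -0.0, -0.003]
contact_force: [-7.8, 0.6, 5.8]
opening: 0.007
finger_force: 3.7
```

View pics/s4.png

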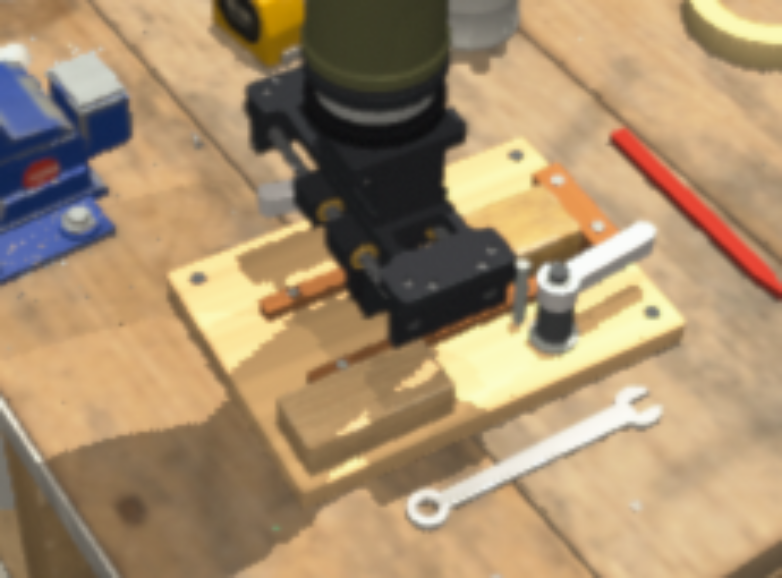

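Block home: the tool stops at x 0.476 as the force rises, and in the picture the block's far end meets the end stop at (590,235). Next I back off, rise, and go to the outer side of the left arm.

```bash
python3 -m pendant '[{"claw":0,"dx":-10,"dy":1,"dz":0,"twist":0},{"claw":0,"dx":-20,"dy":2,"dz":5,"twist":0},{"claw":0,"dx":-20,"dy":2,"dz":50,"twist":0},{"claw":0,"dx":-20,"dy":2,"dz":90,"twist":0},{"claw":0,"dx":-10,"dy":40,"dz":90,"twist":0},{"claw":0,"dx":0,"dy":80,"dz":90,"twist":0},{"claw":0,"dx":0,"dy":108,"dz":90,"twist":0},{"claw":0,"dx":0,"dy":108,"dz":90,"twist":0}]'
python3 -m pendant '[{"claw":0,"dx":0,"dy":0,"dz":-10,"twist":0},{"claw":0,"dx":0,"dy":0,"dz":-30,"twist":0},{"claw":0,"dx":0,"dy":0,"dz":-50,"twist":0},{"claw":0,"dx":0,"dy":0,"dz":-69,"twist":0},{"claw":0,"dx":0,"dy":0,"dz":-69,"twist":0},{"claw":0,"dx":0,"dy":0,"dz":-69,"twist":0}]'
python3 - <<'E'
from h import *
p=np.load('p.npy');im,_=look("top")
for n in("block","left_arm_tip","right_arm_tip"):
    o=nets.place_of("top",n)
    if o:
        u=np.array(o[0]["position"])*[640,480];w=ray("top",*u,.018 if n=="block" else .059)
        c,s=np.cos(p[2]),np.sin(p[2]);a,b=(w[:2]-p[:2])*1e3;print(n,o[0]["confidence"],c*a+s*b,-s*a+c*b)
# target measured TCP points for left arm closing
for th in(1.79,1.5,1.2,.9,.6,.3,.1,0):
    d=np.array([-np.sin(th),-np.cos(th)]);q=np.array([np.cos(th),-np.sin(th)])
    P=np.array([10,62])+50*d-(7+9*abs(q[0])+17.5*abs(q[1]))*q
    print(th,P.round(1),J(p,*P,54).round(4))
E
```

```text
clock: 7.05
tool_pos: [0.481, -0.051, 0.1244]
eef_rot: [0.043, 0.999, 0.002, 0.002]
contact_force: [0.0, -0.4, -0.1]
opening: 0.008
finger_force: 0.0
clock: 7.65
tool_pos: [0.4794, -0.0576, 0.0545]
eef_rot: [0.048, 0.999, -0.0, -0.0]
contact_force: [-0.1, 0.4, 0.2]
opening: 0.002
finger_force: 0.0
block 0.71 42.43621596757031 2.475314137007501
right_arm_tip 0.6 135.07705742696302 -54.64477133446605
1.79 [-33.1  98.3] [ 0.4779 -0.0655  0.054 ]
1.5 [-41.6  83.5] [ 0.468  -0.0794  0.054 ]
1.2 [-46.2  68.6] [ 0.4621 -0.0938  0.054 ]
0.9 [-45.5  51.5] [ 0.4612 -0.1109  0.054 ]
0.6 [-38.3  34.5] [ 0.4668 -0.1286  0.054 ]
0.3 [-24.6  20.4] [ 0.4791 -0.1439  0.054 ]
0.1 [-12.6  14. ] [ 0.4904 -0.1513  0.054 ]
0 [-6. 12.] [ 0.4968 -0.1539  0.054 ]
```

```bash
python3 -m pendant '[{"claw":0,"dx":-6,"dy":-11,"dz":0,"twist":0},{"claw":0,"dx":-11,"dy":-22,"dz":0,"twist":0},{"claw":0,"dx":-14,"dy":-29,"dz":0,"twist":0},{"claw":0,"dx":-17,"dy":-36,"dz":0,"twist":0},{"claw":0,"dx":-18,"dy":-45,"dz":0,"twist":0},{"claw":0,"dx":-18,"dy":-53,"dz":0,"twist":0},{"claw":0,"dx":-16,"dy":-62,"dz":0,"twist":0},{"claw":0,"dx":-13,"dy":-71,"dz":0,"twist":0}]'
python3 -m pendant '[{"claw":0,"dx":6,"dy":-8,"dz":0,"twist":0},{"claw":0,"dx":13,"dy":-15,"dz":0,"twist":0},{"claw":0,"dx":19,"dy":-19,"dz":0,"twist":0},{"claw":0,"dx":24,"dy":-23,"dz":0,"twist":0},{"claw":0,"dx":24,"dy":-23,"dz":0,"twist":0}]'
```

```text
clock: 8.65
tool_pos: [0.4665, -0.1282, 0.0546]
eef_rot: [0.047, 0.999, -0.0, -0.001]
contact_force: [-0.6, 1.6, -0.3]
opening: 0.009
finger_force: 0.7
clock: 9.15
tool_pos: [0.492, -0.1513, 0.0548]
eef_rot: [0.048, 0.999, -0.0, 0.001]
contact_force: [0.3, 0.1, 0.2]
opening: 0.003
finger_force: 0.0
```

```bash
python3 -m pendant '[{"claw":0,"dx":2,"dy":-1,"dz":0,"twist":0},{"claw":0,"dx":4,"dy":-1,"dz":0,"twist":0},{"claw":0,"dx":4,"dy":-1,"dz":0,"twist":0}]';python3 -m pendant '[{"claw":0,"dx":1,"dy":0,"dz":0,"twist":0},{"claw":0,"dx":3,"dy":0,"dz":0,"twist":0},{"claw":0,"dx":3,"dy":0,"dz":0,"twist":0}]'
```

```text
clock: 9.45
tool_pos: [0.4948, -0.1515, 0.0547]
eef_rot: [0.047, 0.999, -0.0, -0.0]
contact_force: [-0.1, -0.6, -1.7]
opening: 0.006
finger_force: 0.3
clock: 9.75
tool_pos: [0.4956, -0.1515, 0.0546]
eef_rot: [0.047, 0.999, -0.0, -0.002]
contact_force: [-4.4, -1.4, 2.3]
opening: 0.003
finger_force: 2.4
```

```bash
python3 -m pendant '[{"claw":0,"dx":-8,"dy":0,"dz":0,"twist":0},{"claw":0,"dx":-15,"dy":1,"dz":0,"twist":0},{"claw":0,"dx":-15,"dy":1,"dz":35,"twist":0},{"claw":0,"dx":-15,"dy":1,"dz":70,"twist":0},{"claw":0,"dx":10,"dy":-35,"dz":75,"twist":0},{"claw":0,"dx":40,"dy":-70,"dz":75,"twist":0},{"claw":0,"dx":65,"dy":-100,"dz":75,"twist":0},{"claw":0,"dx":93,"dy":-132,"dz":75,"twist":0}]'
python3 -m pendant '[{"claw":0,"dx":0,"dy":0,"dz":0,"twist":0},{"claw":0,"dx":0,"dy":0,"dz":-20,"twist":0},{"claw":0,"dx":0,"dy":0,"dz":-40,"twist":0},{"claw":0,"dx":0,"dy":0,"dz":-60,"twist":0},{"claw":0,"dx":0,"dy":0,"dz":-75,"twist":0},{"claw":0,"dx":0,"dy":0,"dz":-75,"twist":0},{"claw":0,"dx":0,"dy":0,"dz":-75,"twist":0}]'
python3 - <<'E'
from h import *
p=np.load('p.npy')
look("scene","s5.png")
for th in(1.5,1.2,.9,.6,.3,.1,0):
    d=np.array([-np.sin(th),-np.cos(th)]);q=np.array([np.cos(th),-np.sin(th)])
    P=np.array([10,62])+50*d-(7+9*abs(q[0])+17.5*abs(q[1]))*q;P=np.array([70,0])-P
    print(th,P.round(1),((J(p,*P,54)-r.get_state()["tool_pos"])*1e3).round(0))
im=cv2.imread('pics/s5.png');cv2.imwrite('pics/s5.png',cv2.resize(im[225:395,200:430],None,fx=3.4,fy=3.4))
E
```

```text
clock: 10.55
tool_pos: [0.5916, -0.2846, 0.1301]
eef_rot: [0.047, 0.999, 0.0, 0.001]
contact_force: [1.0, 0.7, -0.5]
opening: 0.005
finger_force: 0.0
clock: 11.25
tool_pos: [0.591, -0.2831, 0.055]
eef_rot: [0.047, 0.999, 0.0, 0.0]
contact_force: [-0.7, -0.2, 0.2]
opening: 0.004
finger_force: 0.0
1.5 [111.6 -83.5] [14. 23. -2.]
1.2 [116.2 -68.6] [19. 38. -2.]
0.9 [115.5 -51.5] [20. 55. -2.]
0.6 [108.3 -34.5] [15. 72. -2.]
0.3 [ 94.6 -20.4] [ 2. 88. -2.]
0.1 [ 82.6 -14. ] [-9. 95. -2.]
0 [ 76. -12.] [-15.  98.  -2.]
```

View pics/s5.png

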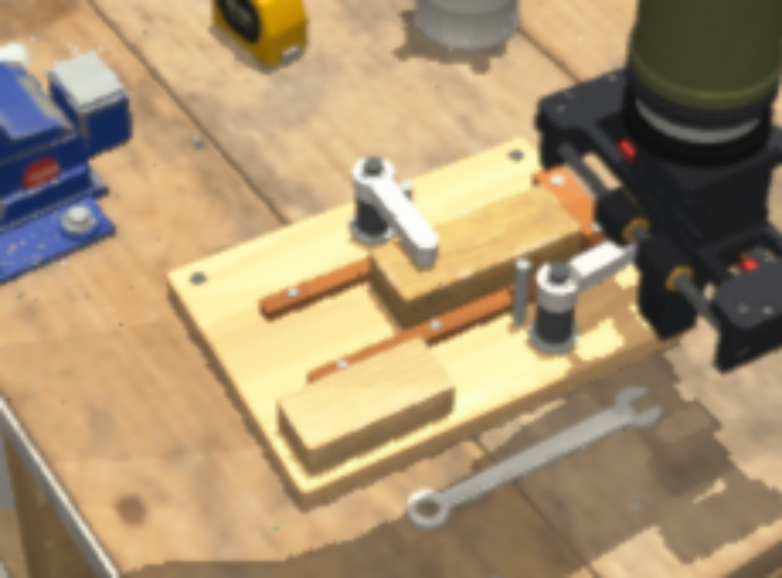

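Left arm lies across the block, tip at (425,255), and the block is home. Next I close the right arm.

```bash
python3 -m pendant '[{"claw":0,"dx":7,"dy":11,"dz":0,"twist":0},{"claw":0,"dx":14,"dy":23,"dz":0,"twist":0},{"claw":0,"dx":17,"dy":31,"dz":0,"twist":0},{"claw":0,"dx":19,"dy":38,"dz":0,"twist":0},{"claw":0,"dx":20,"dy":47,"dz":0,"twist":0},{"claw":0,"dx":20,"dy":55,"dz":0,"twist":0},{"claw":0,"dx":18,"dy":64,"dz":0,"twist":0},{"claw":0,"dx":15,"dy":72,"dz":0,"twist":0}]'
python3 -m pendant '[{"claw":0,"dx":-6,"dy":8,"dz":0,"twist":0},{"claw":0,"dx":-13,"dy":16,"dz":0,"twist":0},{"claw":0,"dx":-19,"dy":20,"dz":0,"twist":0},{"claw":0,"dx":-24,"dy":23,"dz":0,"twist":0},{"claw":0,"dx":-24,"dy":23,"dz":0,"twist":0}]'
python3 -m pendant '[{"claw":0,"dx":-2,"dy":1,"dz":0,"twist":0},{"claw":0,"dx":-4,"dy":1,"dz":0,"twist":0},{"claw":0,"dx":-4,"dy":1,"dz":0,"twist":0}]'
```

```text
clock: 12.1
tool_pos: [0.6059, -0.2105, 0.0548]
eef_rot: [0.047, 0.999, 0.0, 0.0]
contact_force: [0.1, -1.5, -0.2]
opening: 0.004
finger_force: 0.8
clock: 12.6
tool_pos: [0.5809, -0.1875, 0.0548]
eef_rot: [0.047, 0.999, 0.0, -0.001]
contact_force: [0.9, -0.5, 1.1]
opening: 0.006
finger_force: 0.0
clock: 12.9
tool_pos: [0.5779, -0.1871, 0.0547]
eef_rot: [0.047, 0.999, 0.0, 0.0]
contact_force: [0.7, 0.6, 0.3]
opening: 0.005
finger_force: 0.3
```

```bash
python3 -m pendant '[{"claw":0,"dx":-1,"dy":0,"dz":0,"twist":0},{"claw":0,"dx":-3,"dy":0,"dz":0,"twist":0},{"claw":0,"dx":-3,"dy":0,"dz":0,"twist":0}]'; python3 -m pendant '[{"claw":0,"dx":-1,"dy":0,"dz":0,"twist":0},{"claw":0,"dx":-1,"dy":0,"dz":0,"twist":0}]'
```

```text
clock: 13.2
tool_pos: [0.5776, -0.1871, 0.055]
eef_rot: [0.047, 0.999, 0.0, 0.003]
contact_force: [5.5, 0.6, -4.1]
opening: 0.002
finger_force: 2.9
clock: 13.4
tool_pos: [0.5775, -0.1871, 0.0551]
eef_rot: [0.047, 0.999, 0.0, 0.004]
contact_force: [6.6, -0.5, -4.9]
opening: 0.008
finger_force: 3.7
```

```bash
python3 -m pendant '[{"claw":0,"dx":8,"dy":0,"dz":0,"twist":0},{"claw":0,"dx":16,"dy":0,"dz":0,"twist":0},{"claw":0,"dx":16,"dy":0,"dz":35,"twist":0},{"claw":0,"dx":16,"dy":0,"dz":75,"twist":0},{"claw":0,"dx":16,"dy":-40,"dz":110,"twist":0},{"claw":0,"dx":16,"dy":-90,"dz":130,"twist":0},{"claw":0,"dx":16,"dy":-130,"dz":140,"twist":0},{"claw":0,"dx":16,"dy":-130,"dz":140,"twist":0}]'
python3 - <<'E'
from h import *
p=np.load('p.npy');im,_=look("scene")
segs=rect(-15,105,-22.5,22.5,48,(0,0,255))+rect(3,17,-8,62,67,(255,0,0))+rect(53,67,-62,8,67,(255,0,0))
overlay("scene",im,p,(240,255,410,375),4.6,"ov6.png",segs)
print(r.get_state()["contact_force"])
E
```

```text
clock: 14.2
tool_pos: [0.588, -0.3283, 0.1965]
eef_rot: [0.054, 0.999, -0.004, 0.001]
contact_force: [0.2, -0.3, -0.2]
opening: 0.009
finger_force: 0.0
[-0.22889194  1.54896698 -0.65755621]
```

View pics/ov6.png

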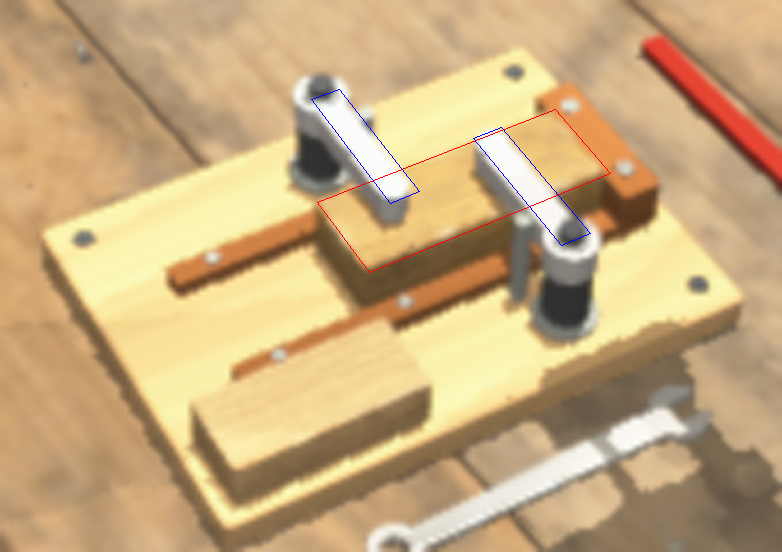

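The block's far end meets the end stop around (600,170). Both arms match the predicted closed outlines, and the offcut and wrench have not moved. Handing in.

```bash
python3 -m pendant '[{"claw":0,"dx":0,"dy":0,"dz":0,"twist":0},{"claw":0,"dx":0,"dy":0,"dz":0,"twist":0},{"claw":0,"dx":0,"dy":0,"dz":0,"twist":0}]'; python3 -c "from plant import r;print(r.finish_job())"
```

```text
clock: 14.55
tool_pos: [0.59, -0.3152, 0.1942]
eef_rot: [0.046, 0.999, 0.001, -0.001]
contact_force: [0.3, -0.7, -0.5]
opening: 0.007
finger_force: 0.0
the job is handed in; nothing more can be done
None
```

I handed the job in at about 14.6 s: the block was pushed home against the end stop first, then both keeper arms were closed onto their stop pins. The last picture shows all three in place and the offcut and wrench undisturbed; the hand-in returned no verdict.

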